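Close the feed tube of a food processor and hold it on pulse

TASK

The washed food processor needs a test spin: first close its feed tube by lowering the wide hollow pusher foot down into the tube until its flange rests on the rim, then the slim pusher foot down into the hole of the wide one until its disc rests on top. Only when both are in, turn the dial clockwise past its two click positions to the end of the sprung pulse range and finish while holding it there with the fingers, as it springs back when let go. Leave the measuring spoon, pepper mill, salt shaker and cream jug where they stand.

Things in the scene. Friction and masses are not known exactly. Their poses are not given: they have to be found in the camera images.
- processor: compact food processor, fixed. White motor base 158 x 272 mm, its deck 50 mm above the worktop; origin under the base's middle, z up, y along the base towards the bowl, x away from the user. Round bowl with lid: radius 72 mm, axis at y = +62 mm, lid top 123 mm above the worktop, handle out to y = +163 mm. The dial is on the deck at y = -86 mm.
- feed_tube_mouth (a point): centre of the rim of the round upright feed tube on the lid, 185 mm above the worktop. Inner diameter 53 mm, flared to 63 mm over the top 9 mm, outer diameter 69 mm at the rim, 62 mm deep. Axes as the processor's.
- dial_grip (a point): point on the dial's vertical axis, 73 mm above the worktop, in its upright grip bar; turns with the dial. The bar is 46 mm long (along this point's x axis, whose + end bears the pointer line), 11 mm thick (along y), 24 mm high (from 59 to 83 mm above the worktop), on a round disc of 48 mm diameter.
- dial (a joint): angle of the dial, rad, growing clockwise seen from above. 0 = off (rest). Click positions hold it near 0, 0.52 and 1.03 (up to 0.22 N m to pass); beyond that a spring pushes back with 0.1 to 0.28 N m as far as the fixed stop at 1.4 (end of pulse). When let go there it springs back to 1.03 or, with its swing, to 0.52.
- wide_pusher: grey hollow tube, loose, standing on its foot on the mat: 82 mm tall, 48 mm outer diameter; origin at the centre of its foot, z up its axis. Flange of 72 mm diameter 56 to 60 mm above the foot; the 22 mm of 48 mm collar above it is the grip. A 32 mm hole goes right through, flared to 42 mm over the top 9 mm. Home: flange on the feed tube's rim, origin 56 mm below feed_tube_mouth.
- slim_pusher: grey solid rod, loose, standing on its foot on the mat: 104 mm tall; origin at the centre of its foot, z up its axis. Lower 78 mm is 27 mm in diameter with a tapered end; then a disc of 48 mm diameter to 82 mm; on top a knob 22 mm in diameter and 22 mm high to grip. Home: disc on the wide pusher's top, origin 4 mm above the wide pusher's origin.
- drying_mat: dark ribbed silicone mat, 150 x 200 x 8 mm, fixed on the worktop; origin under its centre, y along its long side. The pushers stand on it, 8 mm above the worktop.
- measuring_spoon: steel measuring spoon, 44 x 118 x 16 mm, loose on the mat, handle to -y; origin under its middle. Leave it alone.
- pepper_mill: wooden pepper mill, 58 mm diameter, 170 mm tall, loose, behind the dial end of the processor; origin under its centre. Leave it alone.
- salt_shaker: glass salt shaker, 44 mm diameter, 90 mm tall, loose, behind the processor; origin under its centre. Leave it alone.
- cream_jug: white cream jug, 67 x 103 x 85 mm, loose, behind the bowl end of the processor; origin under its centre. Leave it alone.

How it is judged:
On the way, in this order (a step that is already met when the one before it is completed fails the run):
1. the wide pusher is home in the feed tube (horizontal distance between wide_pusher and feed_tube_mouth below 0.006 m and z of wide_pusher in the frame of feed_tube_mouth below -0.052 m and angle between wide_pusher's own z axis and vertical below 0.1 rad), for 0.2 s.
2. the slim pusher is home in the wide one (horizontal distance between slim_pusher and wide_pusher below 0.006 m and z of slim_pusher in the frame of wide_pusher below 0.008 m and angle between slim_pusher's own z axis and vertical below 0.1 rad and contact force between the fingers and slim_pusher below 0.1 N), for 0.2 s.
3. the dial is turned to pulse (value of joint dial above 1.27 rad), for 0.2 s.
At the end, for the whole second after the job is handed in: The fingers hold the dial beyond 1.27 rad (stop 1.4; let go, it springs back to 1.03 or less). The wide pusher's flange is on the feed tube's rim and the slim pusher's disc on the wide pusher (each within 4 mm of home, 6 mm off centre, upright within 0.1 rad), untouched by the robot (all of step 1 and value of joint dial above 1.27 rad and contact force between the fingers and dial above 0.5 N and horizontal distance between slim_pusher and wide_pusher below 0.006 m and z of slim_pusher in the frame of wide_pusher below 0.008 m and angle between slim_pusher's own z axis and vertical below 0.1 rad and contact force between the arm and wide_pusher below 0.1 N and contact force between the arm and slim_pusher below 0.1 N); the arm keeps its last pose, push and grip.
It fails at once if the dial left its rest while a pusher was not in (value of joint dial above 0.3 rad and (z of wide_pusher in the frame of feed_tube_mouth above -0.045 m or horizontal distance between wide_pusher and feed_tube_mouth above 0.01 m or z of slim_pusher in the frame of wide_pusher above 0.015 m or horizontal distance between slim_pusher and wide_pusher above 0.01 m)).
It fails at once if a bystander was moved or knocked over (distance of any of measuring_spoon, pepper_mill, salt_shaker, cream_jug from where it was at the start of the episode above 0.03 m or angle between any of pepper_mill, salt_shaker, cream_jug's own z axis and vertical above 0.5 rad).
It also fails if it takes over 64 s, if anything falls off the work surface, if the arm or the gripper's body presses on something with over 40 N, if the wrist force passes 120 N, or if a joint passes its speed limit or range.

ROBOT

A 6-joint arm with a two-finger parallel gripper is mounted at the origin on a cart in front of the work surface, level with it; the furniture and walls round the work are solid. World frame = base frame: x ahead of the robot, y to its left, z up, the work surface at z = 0. Lengths are in m, angles in rad, forces in N, time in s.
With the tool pointing down it reaches from about 0.3 to 0.875 m from the base axis. Payload 6.4 kg.
Tool frame: the origin (TCP) lies at the very end of the fingers, on their centre line; the grasp point (between the pads) lies 19 mm behind it (ctrl.grasp_offset is the distance from the TCP to the grasp point, in m); y points along the fingers, x is the direction in which the jaws open and shut, and the axes are right-handed (so a half turn about y gives the same grasp; the last joint's range is limited). The gripper opens to 88 mm and grips with 3 to 60 N. Pads are 18 mm wide; open, the fingers measure 123 mm over their backs; the gripper's body (75 mm by 187 mm) begins 45 mm behind the grasp point.
Start: joints at [1.008, 0.181, 1.607, -0, 1.354, -0.206], TCP at [0.201, 0.539, 0.239] pointing down, gripper open.
Joint ranges: [-2.99, 2.99], [-0.89, 2.07], [0.3, 2.58], [-1.14, 4.28], [0, 2.63], [-3.12, 3.12]. Speed limits (rad/s): [2.57, 2.57, 3.01, 3.14, 3.14, 3.14].

INTERFACE

Orientations are given as a unit quaternion [w, x, y, z].
In Python, from bench import ctrl gives the robot as it stands.
- The arm moves only by the tool send_rows, never from a script. Its argument "deltas" is text: rows parted by semicolons, each of 7 numbers parted by spaces: the shift along the world's x, y, z in cm, then the turn, a rotation vector about the world's x, y, z in rad, then the finger opening in cm, from 0 to 8.81. In form: dx dy dz wx wy wz hand; .... A call has 1 to 10 rows; each row shifts and turns the commanded pose from where the row before left it; what a row does not reach is not made up. A row lasts 1/8 s, in which the tool goes at most 62.5 mm and 10.7 degrees, less where a joint would pass 70% of its speed; a pose out of reach is approached as far as the arm can. A call is refused whole if a number of a shift passes 6.25 or a number of a turn 0.188, either way. A call with a gripper value outside its range is refused whole. The fingers move at their own pace and stop on an object; "squeeze" is the grip in N (left out, the last holds). Time passes only in rows, so rows that do not move let the fingers close. It gives the time, the measured TCP pose, the force and the opening at its end, in the units of the state.
- ctrl.state(): the state, without advancing time (a new reading comes with each control period).
- ctrl.get_image(name): name is "scene" or "top" or "wrist"; returns a dict with "pixels" (384x512x3 uint8, red, green, blue), "fx", "fy", "cx", "cy" (pixels), "k1" (the pictures are not rectified: a ray, as slopes to the right and down, at radius r is drawn at 1 + k1 r^2 times it, then the intrinsics apply), "world_to_cam" (4x4, takes a point from world to camera coordinates). Camera axes: x right, y down, z forward; pixel columns grow to the right and rows downward; lengths in m; the calibration is good to about 2 mm. A picture is of the moment at which its call begins. There is no depth.
- ctrl.close_job(): hands the job in, once; it reports no verdict.
The state is a dict: "clock": time; "joint_pos": joint angles; "dq": joint speeds; "tau": joint torques, N m; "position": TCP position; "ee_rot": TCP orientation; "force": force on the tool from outside, world axes, zero at the start; "torque": the same for the moment, N m; "finger_gap": finger opening in m.
Only numpy, scipy, OpenCV 4.12 (cv2) and the standard library are available. Lean on these libraries where they do the work, as an engineer would, in place of code of your own. Each camera call takes 0.05 s, during which the arm holds its last target.

## Working session

There is one attempt and no reset: what is moved stays moved. The work goes in short steps, Python scripts to look and compute and a tool call to move; the robot and the scene stay as the last step left them, time stands still between calls to the robot, and variables do not carry over. Pictures are saved under pics/ and viewed, and the job is handed in when it is done.

Besides the shell and the picture viewer there is one more tool, called after "Request:" as a command line: name --argument value ..., lists and objects as JSON in quotes. send_rows: Moves the arm, as the interface text tells. Its arguments: {"type":"object","properties":{"deltas":{"type":"string"},"squeeze":{"type":"number"}},"required":["deltas"]}

```bash
ls; mkdir -p pics; python3 - <<'E'
from bench import ctrl
import cv2,numpy as np
print(ctrl.state(), ctrl.grasp_offset)
for n in ["scene","top","wrist"]:
    im=ctrl.get_image(n)
    cv2.imwrite(f"pics/{n}0.png",im["pixels"][:,:,::-1])
    print(n,im["fx"],im["fy"],im["cx"],im["cy"],im["k1"]);print(np.round(im["world_to_cam"],4).tolist())
E
```

```text
pics
{'clock': 0.0, 'joint_pos': array([ 1.00766172e+00,  1.81504915e-01,  1.60799205e+00, -2.66317202e-05,
        1.35381247e+00, -2.06227886e-01]), 'dq': array([ 2.39837096e-03,  9.85622362e-04,  1.03405036e-03, -6.97426867e-04,
        1.67221377e-03, -3.32169128e-05]), 'tau': array([-1.10368863e-03, -4.33877313e+01, -3.41840637e+01,  7.01340311e-02,
        3.85889935e-02, -8.28512384e-05]), 'position': array([0.20055297, 0.53832044, 0.23783817]), 'ee_rot': array([-0.58056695,  0.58105742,  0.40275207, -0.40386268]), 'force': array([-0.07684911, -1.03344977,  0.67246731]), 'torque': array([-0.01843514,  0.00532758,  0.03359375]), 'finger_gap': 0.08787264313515505} 0.0187
scene 415.1100889917387 415.1100889917387 258.2478732653807 189.90220563756878 -0.08399291359583948
[[-0.4722, -0.8814, 0.0111, 0.1862], [-0.7149, 0.3755, -0.5898, 0.4877], [0.5157, -0.2865, -0.8075, 0.812], [0.0, 0.0, 0.0, 1.0]]
top 462.93558495167446 462.93558495167446 256.837886632575 188.42278276862137 0.03816306401017083
[[0.0048, -0.9999, 0.0124, -0.085], [-0.9923, -0.0063, -0.1234, 0.5207], [0.1235, -0.0117, -0.9923, 1.3974], [0.0, 0.0, 0.0, 1.0]]
wrist 311.3133068944839 311.3133068944839 254.00232745823558 190.89188963528838 -0.04273834232844359
[[0.3505, 0.9366, -0.0002, -0.5743], [0.9036, -0.3382, 0.2628, -0.0342], [0.2461, -0.0923, -0.9648, 0.3879], [0.0, 0.0, 0.0, 1.0]]
```

View pics/scene0.png

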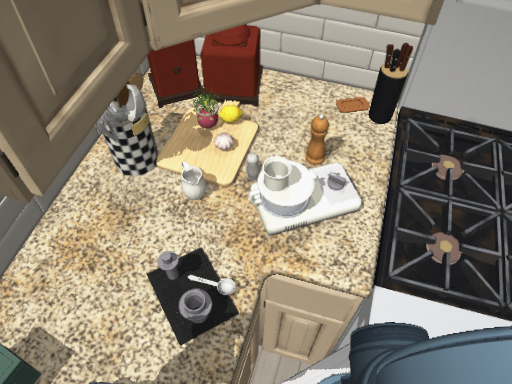

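View pics/top0.png

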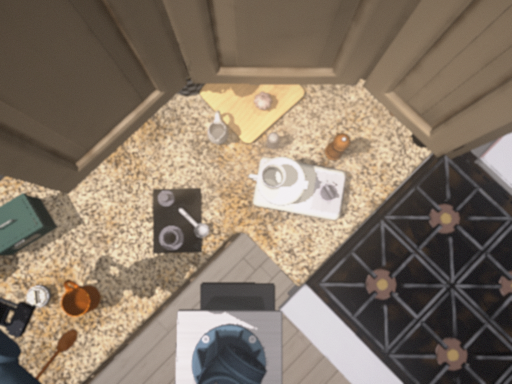

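View pics/wrist0.png

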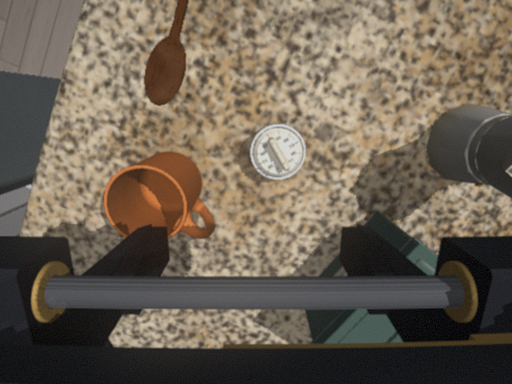

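The scene camera shows the processor at about (300,195), with the tube rim at (276,172) and the dial at (336,180). The wide pusher is at (195,303), the slim one at (168,263) and the spoon at (215,285). Next I'll measure on zoomed crops.

```bash
cat > h.py <<'E'
from bench import ctrl
import cv2,numpy as np
from scipy.spatial.transform import Rotation as R
def ray(im,u,v):
    K=np.array([[im["fx"],0,im["cx"]],[0,im["fy"],im["cy"]],[0,0,1.]])
    p=cv2.undistortPoints(np.array([[[u,v]]],float),K,np.array([im["k1"],0,0,0.]))[0,0]
    M=np.array(im["world_to_cam"]);Rm=M[:3,:3]
    return -Rm.T@M[:3,3], Rm.T@np.array([p[0],p[1],1.])
def onz(im,u,v,z):
    c,d=ray(im,u,v);return c+d*(z-c[2])/d[2]
def proj(im,P):
    K=np.array([[im["fx"],0,im["cx"]],[0,im["fy"],im["cy"]],[0,0,1.]])
    M=np.array(im["world_to_cam"])
    q,_=cv2.projectPoints(np.atleast_2d(np.array(P,float)),cv2.Rodrigues(M[:3,:3])[0],M[:3,3],K,np.array([im["k1"],0,0,0.]))
    return q[:,0]
def crop(im,x0,y0,w,h,s,name):
    c=im["pixels"][y0:y0+h,x0:x0+w,::-1]
    cv2.imwrite("pics/"+name,cv2.resize(c,None,fx=s,fy=s,interpolation=cv2.INTER_CUBIC))
E
python3 - <<'E'
from h import *
import pickle
s=ctrl.get_image("scene");t=ctrl.get_image("top")
pickle.dump((s,t),open("im0.pkl","wb"))
crop(s,140,240,110,110,7,"s_mat.png");crop(s,240,140,130,100,6,"s_proc.png")
crop(t,145,180,75,80,7,"t_mat.png");crop(t,240,125,120,100,6,"t_proc.png")
E
```

```text
(no output)
```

View pics/s_mat.png

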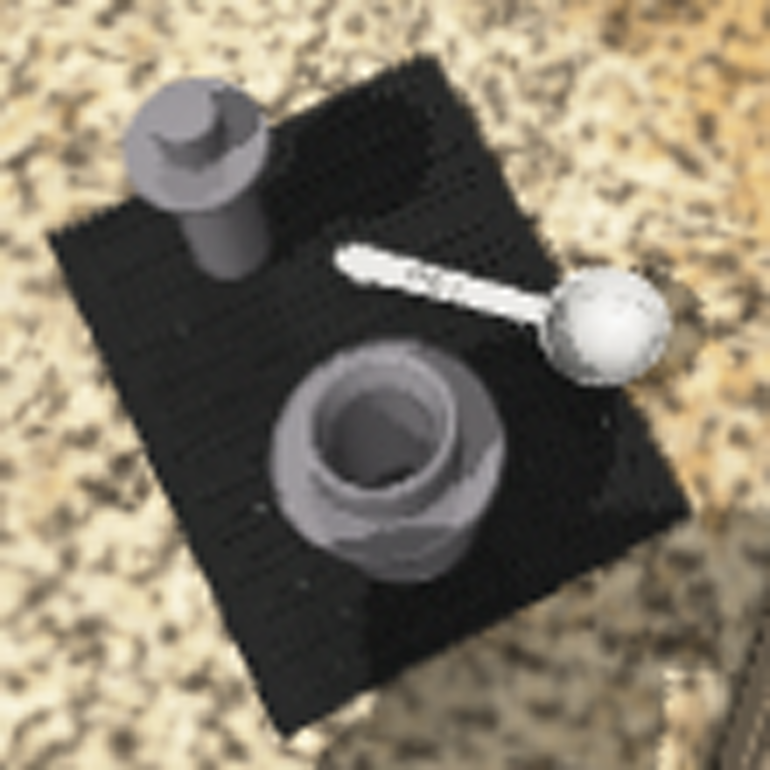

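View pics/s_proc.png

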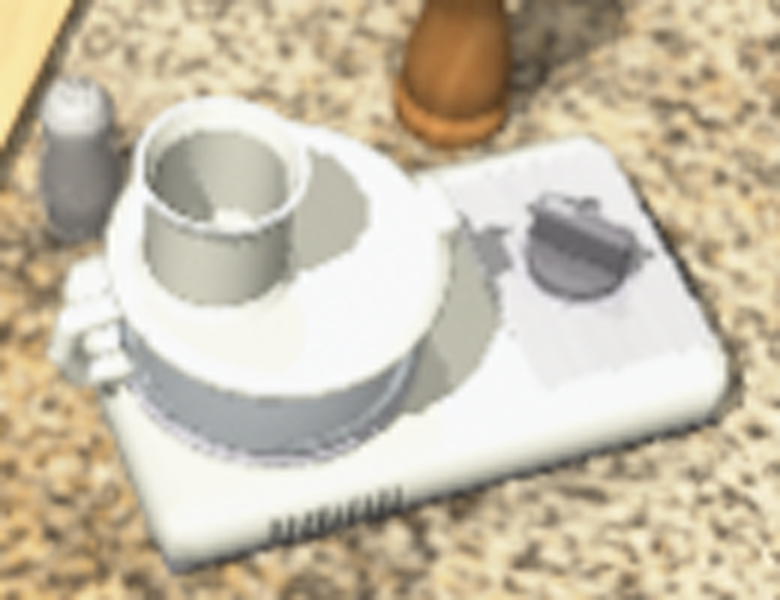

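View pics/t_mat.png

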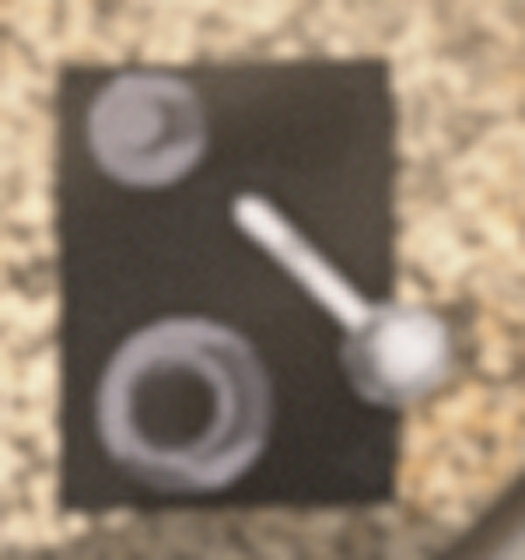

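View pics/t_proc.png

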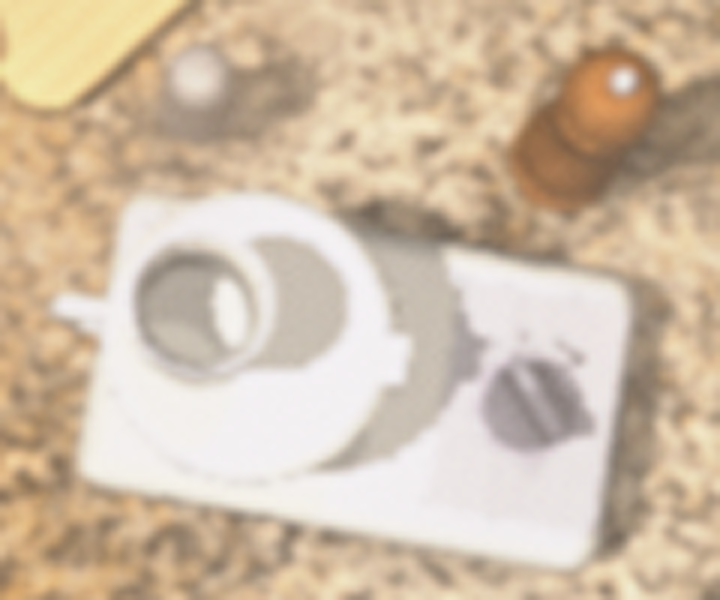

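```bash
python3 - <<'E'
from h import *
import pickle
s,t=pickle.load(open("im0.pkl","rb"))
def f(c,s,x0,y0):return ((c[0]+.5)/s-.5+x0,(c[1]+.5)/s-.5+y0)
sm=lambda a,b,z:print("  S",np.round(onz(s,*f((a,b),7,140,240),z),4))
sp=lambda a,b,z:print("  S",np.round(onz(s,*f((a,b),6,240,140),z),4))
tm=lambda a,b,z:print("  T",np.round(onz(t,*f((a,b),7,145,180),z),4))
tp=lambda a,b,z:print("  T",np.round(onz(t,*f((a,b),6,240,125),z),4))
print("wide collar");sm(383,415,.090);print("flange");tm(184,404,.068)
print("slim disc");sm(196,145,.090);tm(148,129,.090)
print("tube");sp(220,167,.185);tp(203,310,.185)
print("tube rim edges");tp(130,310,.185);tp(275,310,.185);sp(132,167,.185);sp(308,167,.185)
print("dial bar ends z=.083");sp(540,207,.083);sp(638,250,.083);tp(508,375,.083);tp(565,438,.083)
print("dial disc (deck top ~.059)");tp(532,404,.059)
print("mat corners z.008")
for c in [(430,57),(690,512),(283,738),(50,235)]:sm(*c,.008)
for c in [(388,62),(393,498),(65,503),(63,68)]:tm(*c,.008)
print("base corners deck")
for c in [(130,200),(630,285),(590,560),(82,480)]:tp(*c,.05)
print("jug/salt")
print(np.round(onz(t,219,128,.085),3),np.round(onz(t,*f((200,75),6,240,125),.09),3),np.round(onz(t,*f((620,80),6,240,125),.17),3))
E
```

```text
wide collar
  S [0.3705 0.1693 0.09  ]
flange
  T [0.3694 0.1723 0.068 ]
slim disc
  S [0.4829 0.1868 0.09  ]
  T [0.4839 0.1869 0.09  ]
tube
  S [ 0.5388 -0.1231  0.185 ]
  T [ 0.5365 -0.126   0.185 ]
tube rim edges
  T [ 0.5363 -0.0923  0.185 ]
  T [ 0.5367 -0.1592  0.185 ]
  S [ 0.5548 -0.0926  0.185 ]
  S [ 0.5228 -0.1538  0.185 ]
dial bar ends z=.083
  S [ 0.5238 -0.2826  0.083 ]
  S [ 0.4839 -0.3074  0.083 ]
  T [ 0.5203 -0.2826  0.083 ]
  T [ 0.4889 -0.3105  0.083 ]
dial disc (deck top ~.059)
  T [ 0.5086 -0.2984  0.059 ]
mat corners z.008
  S [0.5215 0.0963 0.008 ]
  S [0.3267 0.0888 0.008 ]
  S [0.3202 0.2359 0.008 ]
  S [0.5186 0.2423 0.008 ]
  T [0.5231 0.0959 0.008 ]
  T [0.3296 0.0897 0.008 ]
  T [0.327  0.2333 0.008 ]
  T [0.5195 0.2406 0.008 ]
base corners deck
  T [ 0.6137 -0.095   0.05  ]
  T [ 0.5713 -0.3509  0.05  ]
  T [ 0.4306 -0.328   0.05  ]
  T [ 0.4695 -0.0712  0.05  ]
jug/salt
[0.698 0.034 0.085] [ 0.67  -0.129  0.09 ] [ 0.65  -0.323  0.17 ]
```

```bash
python3 - <<'E'
from h import *
import pickle
s,t=pickle.load(open("im0.pkl","rb"))
q=ctrl.state()["ee_rot"];A=R.from_quat([q[1],q[2],q[3],q[0]]).as_matrix();print(A.round(3),"jaw yaw",np.arctan2(A[1,0],A[0,0]))
for z in (.4,.5,.6,.7):
  print(z,[onz(t,u,v,z)[:2].round(2).tolist() for u,v in [(190,80),(290,82),(360,80),(75,190),(160,95),(440,145)]])
c,d=ray(s,250,100);print("scene cam",c.round(2)); c,d=ray(t,0,0);print("top cam",c.round(2))
c,d=ray(ctrl.get_image("wrist"),0,0);print("wrist cam",c.round(3))
E
```

```text
[[ 0.349 -0.    -0.937]
 [ 0.937 -0.001  0.349]
 [-0.001 -1.     0.   ]] jaw yaw 1.2140010803388415
0.4 [[0.73, 0.08], [0.73, -0.15], [0.73, -0.32], [0.47, 0.33], [0.69, 0.15], [0.58, -0.5]]
0.5 [[0.69, 0.07], [0.69, -0.15], [0.7, -0.3], [0.46, 0.3], [0.66, 0.13], [0.56, -0.46]]
0.6 [[0.66, 0.05], [0.66, -0.14], [0.66, -0.27], [0.45, 0.26], [0.63, 0.11], [0.53, -0.42]]
0.7 [[0.62, 0.04], [0.62, -0.13], [0.62, -0.25], [0.43, 0.22], [0.59, 0.09], [0.51, -0.38]]
scene cam [0.02 0.21 0.94]
top cam [ 0.34 -0.07  1.45]
wrist cam [0.137 0.562 0.384]
```

Request:
send_rows --deltas "1.7 -3.67 0 0 0 0 8.8;1.7 -3.67 0 0 0 0 8.8;1.7 -3.67 0 0 0 0 8.8;1.7 -3.67 0 0 0 0 8.8;1.7 -3.67 0 0 0 0 8.8;1.7 -3.67 -0.8 0 0 0 8.8;1.7 -3.67 -0.8 0 0 0 8.8;1.7 -3.67 -0.8 0 0 0 8.8;1.7 -3.67 -0.8 0 0 0 8.8;1.7 -3.67 -0.8 0 0 0 8.8" --squeeze 25

```text
clock: 1.55
position: [0.3713, 0.1706, 0.1987]
ee_rot: [-0.581, 0.581, 0.404, -0.403]
force: [-0.8, -0.2, -0.3]
finger_gap: 0.0882
```

```bash
python3 - <<'E'
from h import *
w=ctrl.get_image("wrist");cv2.imwrite("pics/w1.png",w["pixels"][:,:,::-1])
st=ctrl.state();print(st["clock"],st["position"],st["joint_pos"].round(3),st["force"])
print(proj(w,[[.3695,.171,.09],[.3695,.171,.068],[.4835,.187,.09],st["position"]]))
E
```

```text
1.6 [0.37250265 0.16732554 0.19778926] [ 0.132 -0.169  2.045 -0.003  1.266 -1.08 ] [ 1.4070939  -2.13457672 -0.91660652]
[[253.70199958 187.3925259 ]
 [253.68224272 181.28479273]
 [312.5235971  292.1259673 ]
 [249.21985433 248.27184618]]
```

View pics/w1.png

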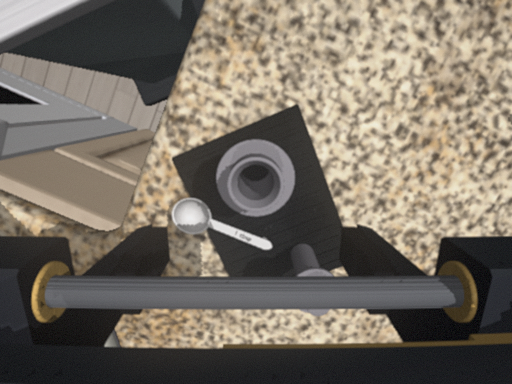

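```bash
python3 - <<'E'
from h import *
import pickle
w=ctrl.get_image("wrist");crop(w,200,120,120,120,6,"w1c.png");pickle.dump(w,open("w1.pkl","wb"))
st=ctrl.state();print(st["clock"],st["position"],st["force"])
E
```

```text
1.65 [0.37168029 0.1691547  0.19815804] [0.46372191 0.24711394 0.61772523]
```

View pics/w1c.png

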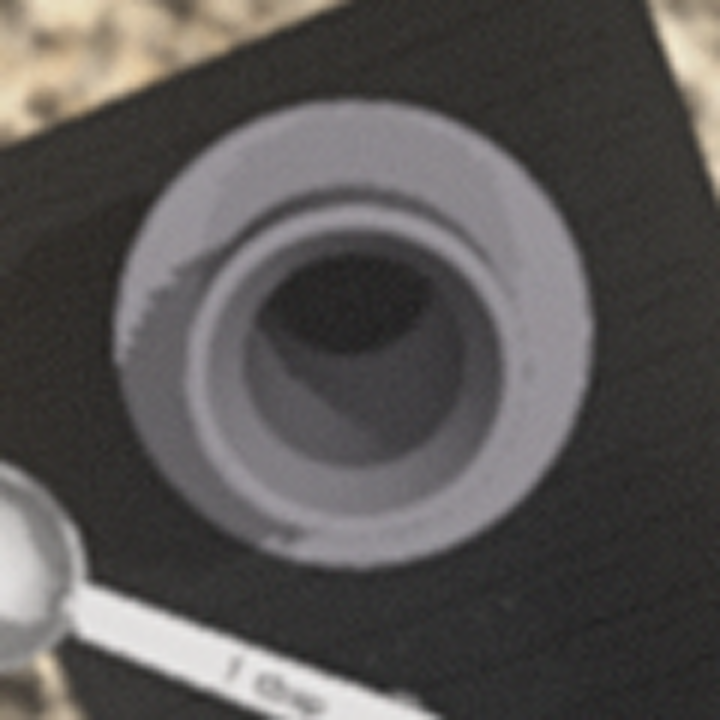

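```bash
python3 - <<'E'
from h import *
import pickle
w=pickle.load(open("w1.pkl","rb"))
f=lambda a,b:((a+.5)/6-.5+200,(b+.5)/6-.5+120)
print(onz(w,*f(354,335),.068),onz(w,*f(348,366),.09))
print(np.linalg.norm(onz(w,*f(115,335),.068)-onz(w,*f(593,335),.068)))
E
```

```text
[0.36692975 0.17352135 0.068     ] [0.36610559 0.17262589 0.09      ]
0.07202866520217903
```

Request:
send_rows --deltas "-0.3 0.1 -3.0 0 0 0 8.8;0 0 -4.0 0 0 0 8.8;0 0 -3.5 0 0 0 8.8;0 0 -1.8 0 0 0 8.8;0 0 0 0 0 0 8.8"

```text
clock: 2.28
position: [0.3664, 0.1732, 0.0747]
ee_rot: [0.581, -0.58, -0.402, 0.404]
force: [0.4, 0.7, 0.0]
finger_gap: 0.0876
```

Request:
send_rows --deltas "0 0 -0.3 0 0 0 8.8;0 0 0 0 0 0 3;0 0 0 0 0 0 3;0 0 0 0 0 0 3;0 0 0 0 0 0 3;0 0 0 0 0 0 3;0 0 0 0 0 0 3" --squeeze 30

```text
clock: 3.15
position: [0.368, 0.1729, 0.0729]
ee_rot: [-0.581, 0.581, 0.403, -0.403]
force: [0.5, 0.5, 2.0]
finger_gap: 0.0467
```

Request:
send_rows --deltas "0 0 1 0 0 0 3;0 0 3 0 0 0 3;0 0 5 0 0 0 3;0 0 5 0 0 0 3;1.5 -2.5 4 0 0 0 3;2.5 -4.5 2 0 0 0 3;3 -5 0 0 0 0 3;3 -5 0 0 0 0 3;3 -5 0 0 0 0 3;2 -4 0 0 0 0 3"

```text
clock: 4.4
position: [0.5183, -0.0894, 0.273]
ee_rot: [0.581, -0.581, -0.403, 0.403]
force: [-0.5, -0.6, -1.7]
finger_gap: 0.0468
```

```bash
python3 - <<'E'
from h import *
import pickle
s=ctrl.get_image("scene");t=ctrl.get_image("top");w=ctrl.get_image("wrist")
pickle.dump((s,t,w),open("im2.pkl","wb"))
st=ctrl.state();print(st["clock"],st["position"],st["joint_pos"].round(3),st["force"],st["finger_gap"])
cv2.imwrite("pics/s2.png",s["pixels"][:,:,::-1]);cv2.imwrite("pics/w2.png",w["pixels"][:,:,::-1])
E
```

```text
4.55 [ 0.5178253  -0.08889824  0.27248991] [-0.396  0.042  1.691 -0.     1.41  -1.607] [ 0.34269855 -0.02957665 -1.09630138] 0.046915544224617065
```

View pics/s2.png

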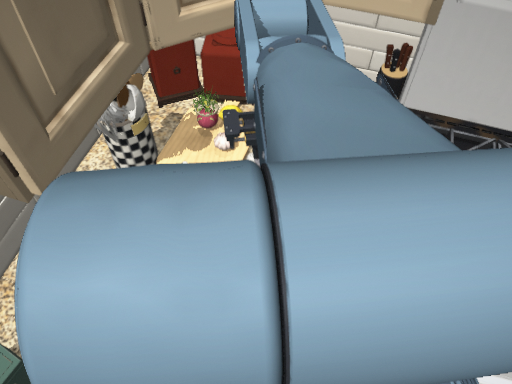

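View pics/w2.png

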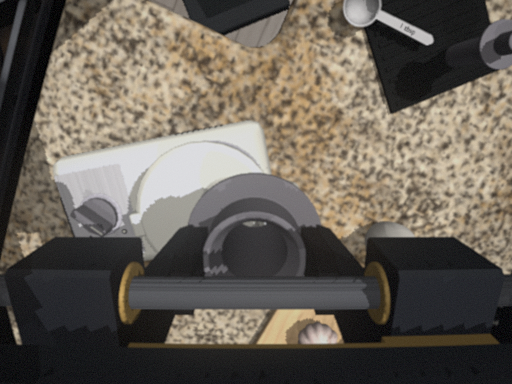

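```bash
python3 - <<'E'
from h import *
import pickle
s,t,w=pickle.load(open("im2.pkl","rb"))
crop(w,160,150,200,130,4,"w2c.png")
p=np.array([.5178,-.0889,.2725])
th=np.linspace(0,2*np.pi,73)
im=cv2.imread("pics/w2c.png")
for r,dz in ((.036,-.005),(.024,.017)):
    P=p+np.c_[r*np.cos(th),r*np.sin(th),0*th+dz]
    q=(proj(w,P)-[160,150]+.5)*4-.5
    cv2.polylines(im,[q.astype(int)],True,(0,0,255),1)
cv2.imwrite("pics/w2c.png",im)
crop(t,180,110,180,120,4,"t2c.png")
E
```

```text
(no output)
```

View pics/w2c.png

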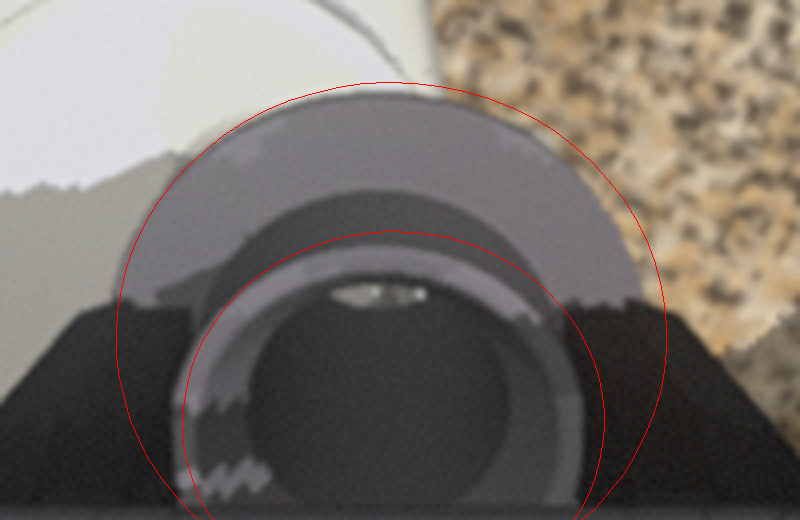

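View pics/t2c.png

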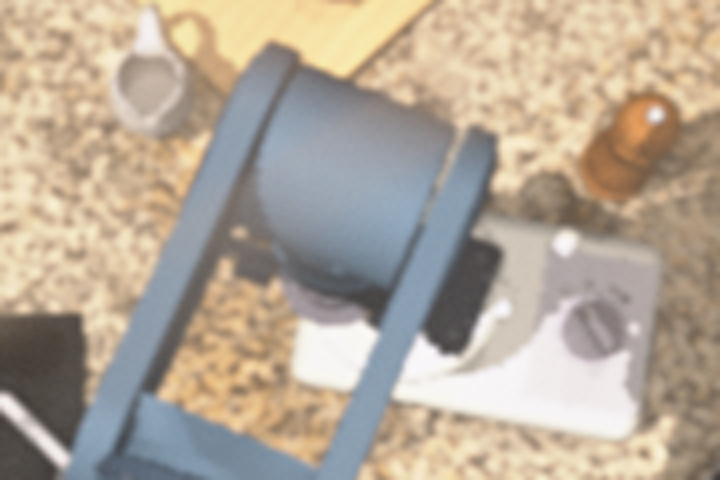

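Request:
send_rows --deltas "1 -1.8 0 0 0 0 3;0.97 -1.76 0 0 0 0 3;0 0 -1 0 0 0 3;0 0 -1 0 0 0 3;0 0 -1 0 0 0 3;0 0 -0.5 0 0 0 3;0 0 0 0 0 0 3"

```text
clock: 5.42
position: [0.5373, -0.1224, 0.2372]
ee_rot: [0.581, -0.58, -0.403, 0.404]
force: [0.4, 0.2, -0.9]
finger_gap: 0.0467
```

Request:
send_rows --deltas "0 0 -1 0 0 0 3;0 0 -1 0 0 0 3;0 0 -1 0 0 0 3;0 0 -0.7 0 0 0 3;0 0 0 0 0 0 3"

```text
clock: 6.05
position: [0.5373, -0.1227, 0.2]
ee_rot: [0.581, -0.58, -0.403, 0.404]
force: [0.7, -0.1, -1.5]
finger_gap: 0.0469
```

Request:
send_rows --deltas "0 0 -0.4 0 0 0 3;0 0 -0.4 0 0 0 3;0 0 0 0 0 0 3"

```text
clock: 6.42
position: [0.5378, -0.1229, 0.1943]
ee_rot: [-0.58, 0.581, 0.404, -0.403]
force: [-4.4, 1.4, 8.9]
finger_gap: 0.0468
```

Request:
send_rows --deltas "0 0 0.1 0 0 0 8.8;0 0 0 0 0 0 8.8;0 0 0 0 0 0 8.8;0 0 0 0 0 0 8.8;0 0 2 0 0 0 8.8;0 0 3 0 0 0 8.8;-1.5 3 1 0 0 0 8.8;-2.5 4.5 0 0 0 0 8.8;-1 4.5 0 0 0 0 8.8;0 4.5 0 0 0 0 8.8"

```text
clock: 7.68
position: [0.4868, 0.0434, 0.2539]
ee_rot: [-0.581, 0.581, 0.403, -0.403]
force: [0.8, -0.1, -0.3]
finger_gap: 0.0882
```

```bash
python3 - <<'E'
from h import *
import pickle
s=ctrl.get_image("scene");t=ctrl.get_image("top");w=ctrl.get_image("wrist")
pickle.dump((s,t,w),open("im3.pkl","wb"))
st=ctrl.state();print(st["clock"],st["position"],st["joint_pos"].round(3),st["force"],st["finger_gap"])
a=cv2.resize(w["pixels"][:,:,::-1],None,fx=1,fy=1)
cv2.imwrite("pics/w3.png",a)
crop(t,240,125,120,100,6,"t3c.png")
E
```

```text
7.825 [0.4872551  0.04378389 0.25375623] [-0.154 -0.028  1.799 -0.     1.37  -1.371] [-1.07724297  0.08140198 -0.60897218] 0.0879481953781434
```

View pics/w3.png

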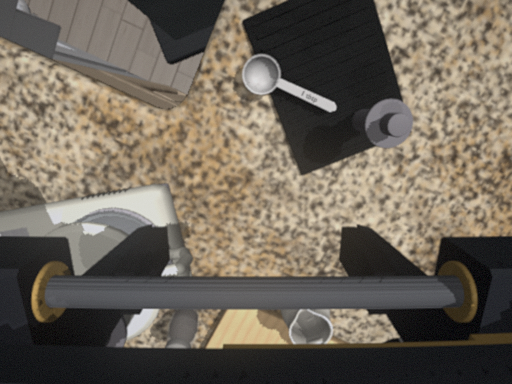

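View pics/t3c.png

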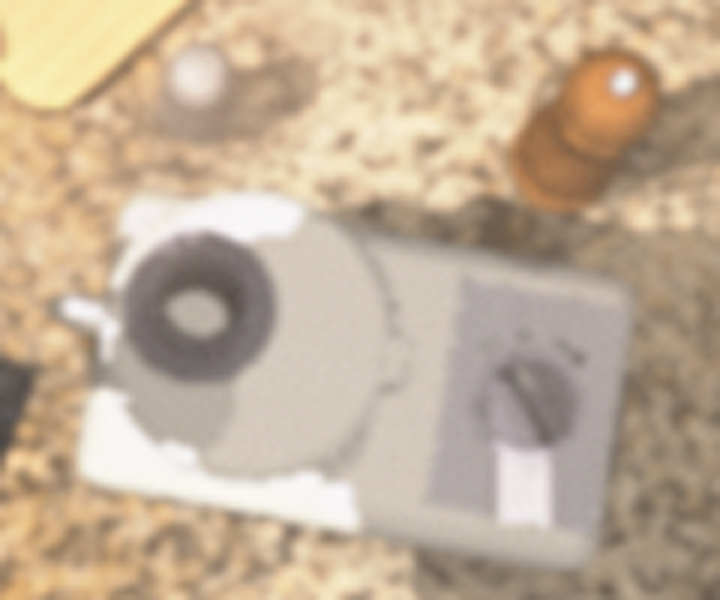

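```bash
python3 - <<'E'
from h import *
import pickle
s,t,w=pickle.load(open("im3.pkl","rb"))
f=lambda a,b:((a+.5)/6-.5+240,(b+.5)/6-.5+125)
print(onz(t,*f(199.5,306.5),.189), onz(t,*f(124,306.5),.189),onz(t,*f(275,306.5),.189))
crop(w,350,80,80,80,8,"w3c.png")
crop(s,140,240,110,110,7,"s3m.png")
g=cv2.cvtColor(s["pixels"],cv2.COLOR_RGB2BGR);cv2.imwrite("pics/s3.png",g)
E
```

```text
[ 0.53751074 -0.12420772  0.189     ] [ 0.53727881 -0.08947604  0.189     ] [ 0.53774078 -0.15895566  0.189     ]
```

View pics/w3c.png

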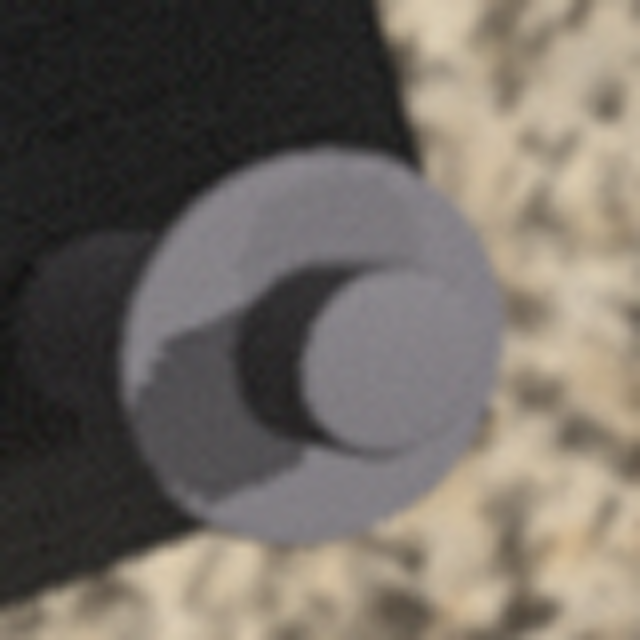

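```bash
python3 - <<'E'
from h import *
import pickle
s,t,w=pickle.load(open("im3.pkl","rb"))
f=lambda a,b:((a+.5)/8-.5+350,(b+.5)/8-.5+80)
print(onz(w,*f(313,346),.09),onz(w,*f(395,360),.112))
E
```

```text
[0.48313532 0.18818642 0.09      ] [0.48361045 0.18826257 0.112     ]
```

Request:
send_rows --deltas "-0.1 4 0 0 0 0 8.8;-0.1 4 -1 0 0 0 8.8;-0.1 4 -2 0 0 0 6;-0.08 2.4 -3 0 0 0 6;0 0 -3 0 0 0 6;0 0 -3 0 0 0 6;0 0 -2 0 0 0 6;0 0 -1.3 0 0 0 6;0 0 0 0 0 0 6"

```text
clock: 8.95
position: [0.4835, 0.1854, 0.0999]
ee_rot: [0.581, -0.581, -0.402, 0.404]
force: [1.1, -0.4, 1.0]
finger_gap: 0.0601
```

Request:
send_rows --deltas "0 0 -0.4 0 0 0 6;0 0 0 0 0 0 6"

```text
clock: 9.2
position: [0.4842, 0.1862, 0.0972]
ee_rot: [-0.581, 0.581, 0.404, -0.403]
force: [-0.5, -0.6, 0.3]
finger_gap: 0.0601
```

```bash
python3 - <<'E'
from h import *
w=ctrl.get_image("wrist")
st=ctrl.state();print(st["clock"],st["position"],st["force"],st["finger_gap"])
cv2.imwrite("pics/w4.png",w["pixels"][:,:,::-1])
E
```

```text
9.25 [0.48412261 0.18622936 0.09726271] [-0.37211466  0.44683888  0.28549033] 0.05985699168797859
```

View pics/w4.png

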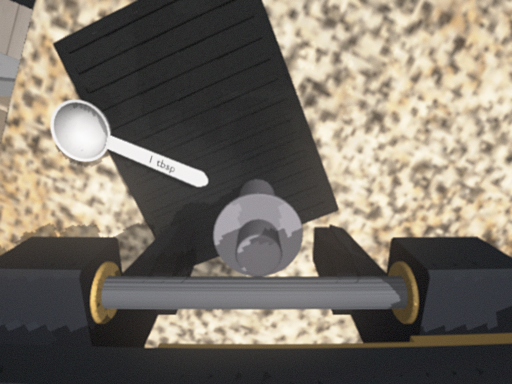

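Request:
send_rows --deltas "0 0.1 -0.35 0 0 0 6;0 0 0 0 0 0 0.5;0 0 0 0 0 0 0.5;0 0 0 0 0 0 0.5;0 0 0 0 0 0 0.5;0 0 0 0 0 0 0.5" --squeeze 30

```text
clock: 10.0
position: [0.4837, 0.1872, 0.0932]
ee_rot: [-0.581, 0.581, 0.403, -0.403]
force: [0.5, -0.4, -0.1]
finger_gap: 0.0209
```

```bash
python3 - <<'E'
from h import *
st=ctrl.state();print(st["clock"],st["position"],st["force"],st["finger_gap"])
E
```

```text
10.0 [0.48373883 0.18718958 0.09322751] [ 0.53923101 -0.37531307 -0.05913384] 0.020906519717369367
```

Request:
send_rows --deltas "0 0 1 0 0 0 0.5;0 0 3 0 0 0 0.5;0 0 5 0 0 0 0.5;0 0 5 0 0 0 0.5;0.5 -2.5 4 0 0 0 0.5;0.9 -5 4 0 0 0 0.5;1 -5.5 0 0 0 0 0.5;1 -5.5 0 0 0 0 0.5;1 -5 0 0 0 0 0.5;0.5 -3.6 0 0 0 0 0.5"

```text
clock: 11.25
position: [0.5324, -0.0843, 0.3126]
ee_rot: [-0.581, 0.581, 0.403, -0.403]
force: [0.4, 0.7, 0.1]
finger_gap: 0.021
```

```bash
python3 - <<'E'
from h import *
import pickle
w=ctrl.get_image("wrist")
st=ctrl.state();print(st["clock"],st["position"],st["joint_pos"].round(3),st["force"],st["finger_gap"])
pickle.dump((w,st["position"]),open("w5.pkl","wb"))
cv2.imwrite("pics/w5.png",w["pixels"][:,:,::-1])
E
```

```text
11.3 [ 0.53277351 -0.08787842  0.31236297] [-0.382  0.048  1.605 -0.003  1.487 -1.592] [-0.67287366 -2.45617357 -1.13174379] 0.020842723505287226
```

View pics/w5.png

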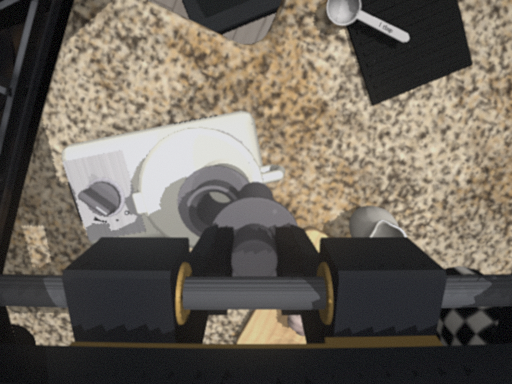

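Request:
send_rows --deltas "0.25 -2 0 0 0 0 0.5;0.24 -1.6 0 0 0 0 0.5;0 -0.4 0 0 0 0 0.5;0 0 0 0 0 0 0.5;0 0 0 0 0 0 0.5"

```text
clock: 11.92
position: [0.5373, -0.1214, 0.3119]
ee_rot: [0.581, -0.581, -0.404, 0.404]
force: [-0.1, 0.6, -1.0]
finger_gap: 0.021
```

```bash
python3 - <<'E'
from h import *
w=ctrl.get_image("wrist");t=ctrl.get_image("top")
st=ctrl.state();print(st["clock"],st["position"],st["force"],st["finger_gap"])
crop(w,150,120,200,150,4,"w6.png");crop(t,220,110,120,100,6,"t6.png")
E
```

```text
12.025 [ 0.53731411 -0.12151427  0.31192592] [ 0.86082544 -0.31090561 -0.94707884] 0.020820609498112586
```

View pics/w6.png

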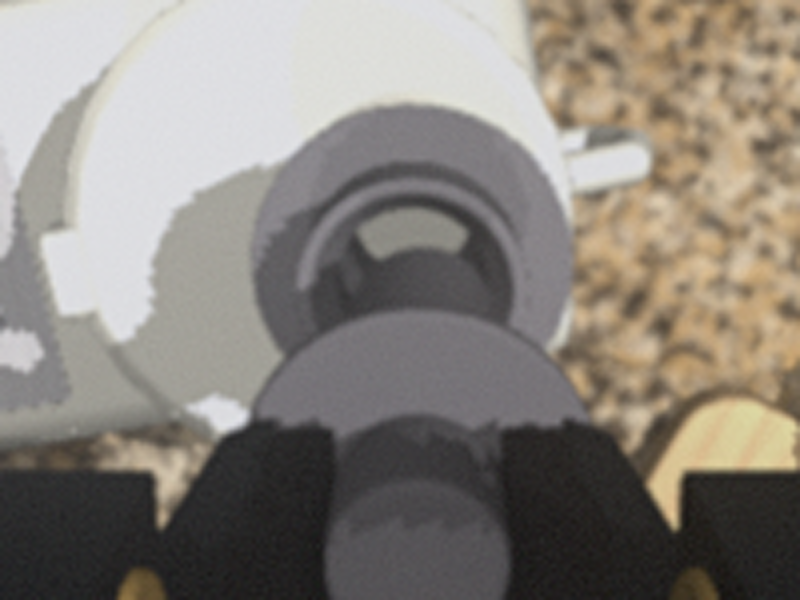

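Request:
send_rows --deltas "0 -0.2 -0.5 0 0 0 0.5;0 0 -1 0 0 0 0.5;0 0 -1 0 0 0 0.5;0 0 -0.5 0 0 0 0.5;0 0 0 0 0 0 0.5"

```text
clock: 12.65
position: [0.537, -0.124, 0.2812]
ee_rot: [0.581, -0.58, -0.403, 0.404]
force: [-0.6, 0.4, -1.6]
finger_gap: 0.0207
```

Request:
send_rows --deltas "0 0 -1 0 0 0 0.5;0 0 -1.2 0 0 0 0.5;0 0 -1.2 0 0 0 0.5;0 0 -1.2 0 0 0 0.5;0 0 -0.9 0 0 0 0.5;0 0 0 0 0 0 0.5"

```text
clock: 13.4
position: [0.5369, -0.1239, 0.2258]
ee_rot: [0.581, -0.58, -0.403, 0.404]
force: [0.3, -0.6, -1.4]
finger_gap: 0.0205
```

Request:
send_rows --deltas "0 0 -0.3 0 0 0 0.5;0 0 -0.3 0 0 0 0.5;0 0 -0.2 0 0 0 0.5;0 0 0 0 0 0 0.5"

```text
clock: 13.9
position: [0.5375, -0.1242, 0.2194]
ee_rot: [-0.581, 0.581, 0.403, -0.403]
force: [-0.6, -0.8, 1.4]
finger_gap: 0.0207
```

Request:
send_rows --deltas "0 0 -0.15 0 0 0 0.5;0 0 -0.1 0 0 0 0.5;0 0 0 0 0 0 0.5"

```text
clock: 14.28
position: [0.5378, -0.1243, 0.219]
ee_rot: [-0.58, 0.581, 0.404, -0.403]
force: [-6.8, 2.1, 15.0]
finger_gap: 0.0207
```

Request:
send_rows --deltas "0 0 0.1 0 0 0 5;0 0 0.1 0 0 0 5;0 0 0 0 0 0 5;0 0 0 0 0 0 5;0 0 2 0 0 0 5;0 0 3 0 0 0 5;-0.5 -2 0.5 0 0 -0.18 5;-0.5 -3 0 0 0 -0.18 5;-0.5 -3 0 0 0 -0.18 5;-0.5 -3 0 0 0 -0.18 5"

```text
clock: 15.52
position: [0.5171, -0.235, 0.2732]
ee_rot: [0.686, -0.686, -0.171, 0.171]
force: [-0.4, 0.4, -0.2]
finger_gap: 0.0501
```

Request:
send_rows --deltas "-0.5 -2.5 0 0 0 -0.18 5;-0.5 -2 0 0 0 -0.18 5;0 -1.8 0 0 0 -0.18 5;0 0 0 0 0 -0.18 5;0 0 0 0 0 -0.18 5;0 0 0 0 0 -0.18 5;0 0 0 0 0 -0.18 5;0 0 0 0 0 -0.18 5;0 0 0 0 0 0 5"

```text
clock: 16.65
position: [0.5073, -0.2971, 0.2731]
ee_rot: [0.63, -0.63, 0.322, -0.321]
force: [-0.2, -0.3, -0.7]
finger_gap: 0.0501
```

```bash
python3 - <<'E'
from h import *
import pickle
w=ctrl.get_image("wrist");t=ctrl.get_image("top");s=ctrl.get_image("scene")
st=ctrl.state();print(st["clock"],st["position"],st["joint_pos"].round(3),st["force"],st["finger_gap"])
q=st["ee_rot"];A=R.from_quat([q[1],q[2],q[3],q[0]]).as_matrix();print("jaw yaw",np.arctan2(A[1,0],A[0,0]))
pickle.dump((s,t,w),open("im7.pkl","wb"))
cv2.imwrite("pics/w7.png",w["pixels"][:,:,::-1]);cv2.imwrite("pics/s7.png",s["pixels"][:,:,::-1]);crop(t,220,110,140,110,5,"t7.png")
E
```

```text
16.8 [ 0.5072911  -0.29709869  0.27323442] [-0.732  0.182  1.535 -0.     1.425  0.211] [0.27577544 0.6472564  0.14984542] 0.05021819945464813
jaw yaw -0.9428148865057373
```

View pics/w7.png

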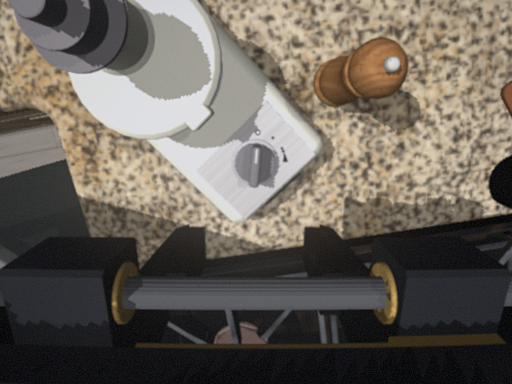

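View pics/t7.png

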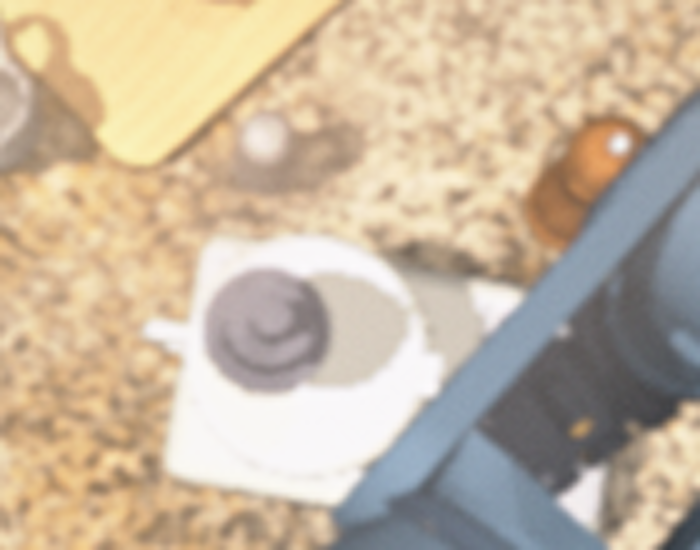

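View pics/s7.png

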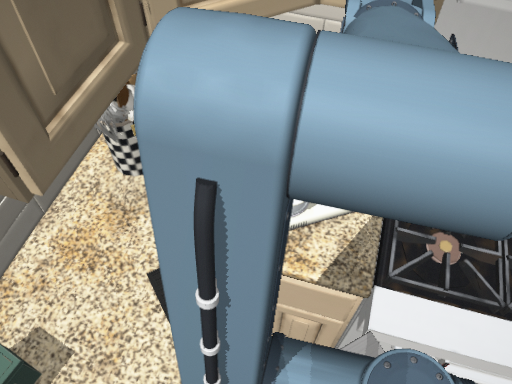

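```bash
python3 - <<'E'
from h import *
import pickle
s,t,w=pickle.load(open("im7.pkl","rb"))
crop(w,215,120,90,80,8,"w7c.png")
f=lambda a,b:((a+.5)/5-.5+220,(b+.5)/5-.5+110)
print(onz(t,*f(267,330),.189))
E
```

```text
[ 0.53769984 -0.12466776  0.189     ]
```

View pics/w7c.png

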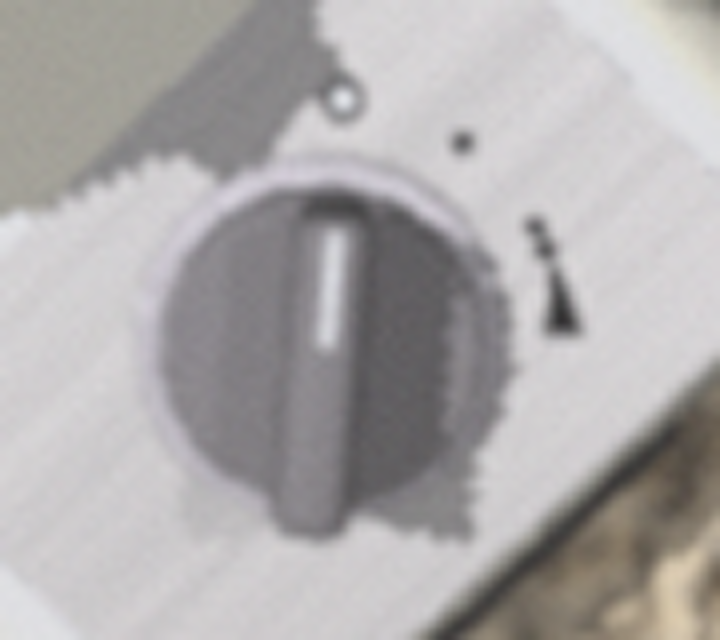

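```bash
python3 - <<'E'
from h import *
import pickle
s,t,w=pickle.load(open("im7.pkl","rb"))
f=lambda a,b:((a+.5)/8-.5+215,(b+.5)/8-.5+120)
a=onz(w,*f(337,220),.083);b=onz(w,*f(311,538),.083)
print(a,b,(a+b)/2,np.linalg.norm(a-b),np.arctan2(*(a-b)[[1,0]]))
print(onz(w,*f(326,340),.057))
s,t=pickle.load(open("im0.pkl","rb"))
E
```

```text
[ 0.52834969 -0.28439004  0.083     ] [ 0.49045941 -0.30739202  0.083     ] [ 0.50940455 -0.29589103  0.083     ] 0.044325656610338444 0.5456004617436259
[ 0.5105731  -0.29548882  0.057     ]
```

Request:
send_rows --deltas "0 0.05 -3 0 0 -0.08 4;0 0 -4 0 0 0 4;0 0 -4 0 0 0 4;0 0 -4 0 0 0 4;0 0 -2.5 0 0 0 4;0 0 -1.5 0 0 0 4;0 0 0 0 0 0 4"

```text
clock: 17.68
position: [0.5069, -0.2963, 0.0826]
ee_rot: [0.616, -0.616, 0.347, -0.346]
force: [0.4, 0.8, -0.2]
finger_gap: 0.0398
```

```bash
python3 - <<'E'
from h import *
w=ctrl.get_image("wrist")
st=ctrl.state();print(st["clock"],st["position"],st["joint_pos"].round(3),st["force"],st["finger_gap"])
cv2.imwrite("pics/w8.png",w["pixels"][:,:,::-1])
E
```

```text
17.725 [ 0.5075311  -0.29679771  0.0837154 ] [-0.731  0.39   1.685  0.     1.066  0.294] [-0.24813842 -0.0219018   0.7338784 ] 0.04020381916988188
```

View pics/w8.png

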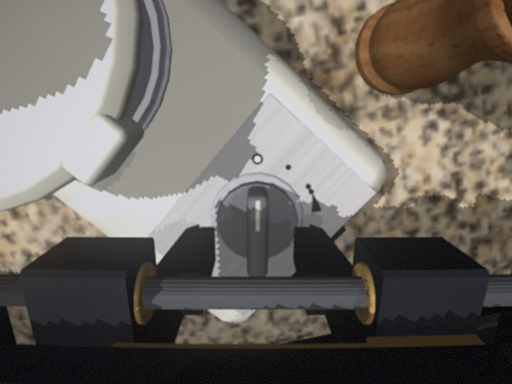

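Request:
send_rows --deltas "0 0 -1 0 0 0 4;0 0 -0.5 0 0 0 4;0 0 0 0 0 0 0.5;0 0 0 0 0 0 0.5;0 0 0 0 0 0 0.5;0 0 0 0 0 0 0.5;0 0 0 0 0 0 0.5" --squeeze 45

```text
clock: 18.6
position: [0.5079, -0.2975, 0.0688]
ee_rot: [-0.616, 0.616, -0.346, 0.348]
force: [3.3, -3.1, -2.9]
finger_gap: 0.0104
```

```bash
python3 - <<'E'
from h import *
st=ctrl.state();print(st["clock"],st["position"],st["force"],st["torque"],st["finger_gap"])
E
```

```text
18.6 [ 0.50790355 -0.29745422  0.06875055] [ 3.28039327 -3.13528548 -2.86437588] [-0.60929371 -0.28423145 -0.03965142] 0.010412252268598834
```

Request:
send_rows --deltas "0 0 0 0 0 -0.15 0.5;0 0 0 0 0 -0.15 0.5;0 0 0 0 0 -0.15 0.5;0 0 0 0 0 -0.15 0.5;0 0 0 0 0 -0.1 0.5;0 0 0 0 0 0 0.5"

```text
clock: 19.35
position: [0.5076, -0.2962, 0.0687]
ee_rot: [0.46, -0.46, 0.537, -0.537]
force: [2.6, 1.6, 2.3]
finger_gap: 0.0105
```

```bash
python3 - <<'E'
from h import *
st=ctrl.state();print(st["clock"],st["position"],st["force"],st["torque"],st["finger_gap"])
q=st["ee_rot"];A=R.from_quat([q[1],q[2],q[3],q[0]]).as_matrix();print("jaw yaw",np.arctan2(A[1,0],A[0,0]))
E
```

```text
19.35 [ 0.50764574 -0.2961853   0.06870677] [2.5898742  1.63124556 2.31424584] [ 0.20643099 -0.18055681  0.21543295] 0.010461128033826463
jaw yaw -1.7246078498144524
```

Request:
send_rows --deltas "0 0 0 0 0 -0.15 0.5;0 0 0 0 0 -0.15 0.5;0 0 0 0 0 -0.15 0.5;0 0 0 0 0 -0.15 0.5;0 0 0 0 0 -0.06 0.5;0 0 0 0 0 0 0.5;0 0 0 0 0 0 0.5"

```text
clock: 20.23
position: [0.5082, -0.2951, 0.0687]
ee_rot: [0.263, -0.261, 0.657, -0.656]
force: [4.8, 4.8, 2.3]
finger_gap: 0.0104
```

```bash
python3 - <<'E'
from h import *
w=ctrl.get_image("wrist")
st=ctrl.state();print(st["clock"],st["position"],st["joint_pos"].round(3),st["force"],st["torque"],st["finger_gap"])
q=st["ee_rot"];A=R.from_quat([q[1],q[2],q[3],q[0]]).as_matrix();print("jaw yaw",np.arctan2(A[1,0],A[0,0]))
cv2.imwrite("pics/w9.png",w["pixels"][:,:,::-1])
E
```

```text
20.275 [ 0.50819063 -0.29515164  0.06873271] [-0.729  0.412  1.69   0.003  1.039  1.652] [4.72059307 5.04402167 2.16659756] [ 0.98564154 -0.62425082  0.23912058] 0.010611778736958281
jaw yaw -2.3831278602415216
```

View pics/w9.png

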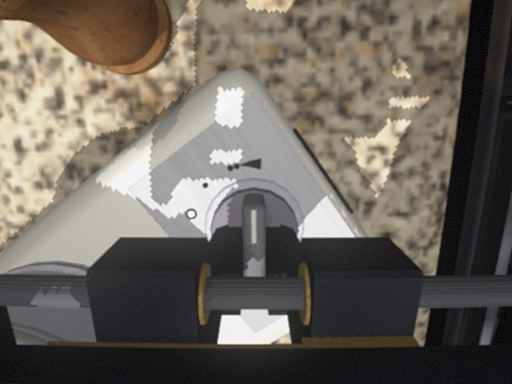

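Request:
send_rows --deltas "0 0 0 0 0 -0.05 0.5;0 0 0 0 0 0 0.5;0 0 0 0 0 0 0.5"

```text
clock: 20.65
position: [0.5083, -0.295, 0.0687]
ee_rot: [0.246, -0.244, 0.664, -0.663]
force: [4.6, 5.9, 2.6]
finger_gap: 0.0107
```

```bash
python3 - <<'E'
from h import *
w=ctrl.get_image("wrist");t=ctrl.get_image("top")
st=ctrl.state();print(st["clock"],st["position"],st["joint_pos"].round(3),st["force"],st["torque"],st["finger_gap"])
q=st["ee_rot"];A=R.from_quat([q[1],q[2],q[3],q[0]]).as_matrix();print("jaw yaw",np.arctan2(A[1,0],A[0,0]))
crop(w,200,160,110,90,7,"w10.png");crop(t,220,110,140,110,5,"t10.png")
import pickle;pickle.dump((w,t),open("im10.pkl","wb"))
E
```

```text
20.75 [ 0.50823974 -0.2950596   0.06870853] [-0.729  0.413  1.69   0.003  1.039  1.702] [5.44063396 6.27434106 2.61172221] [ 1.00403614 -0.68851736  0.13581406] 0.010339906047961811
jaw yaw -2.4332235040000456
```

View pics/w10.png

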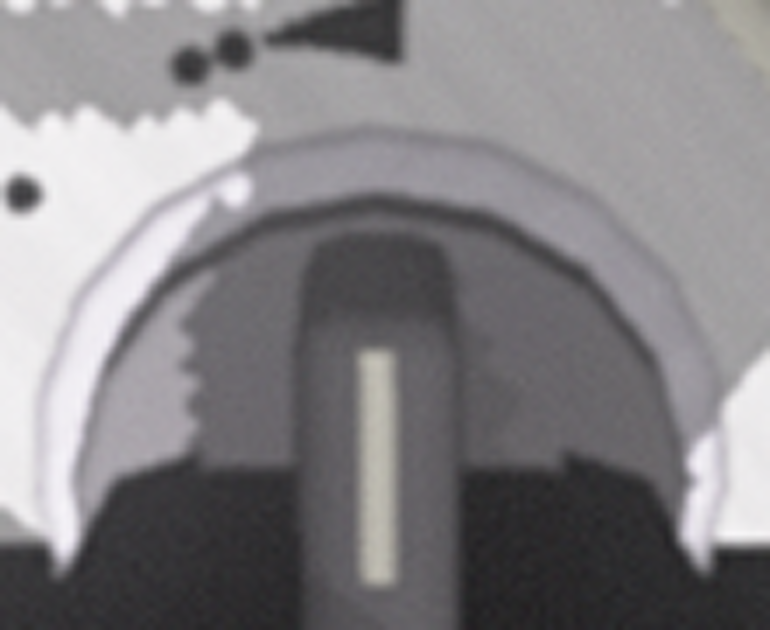

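View pics/t10.png

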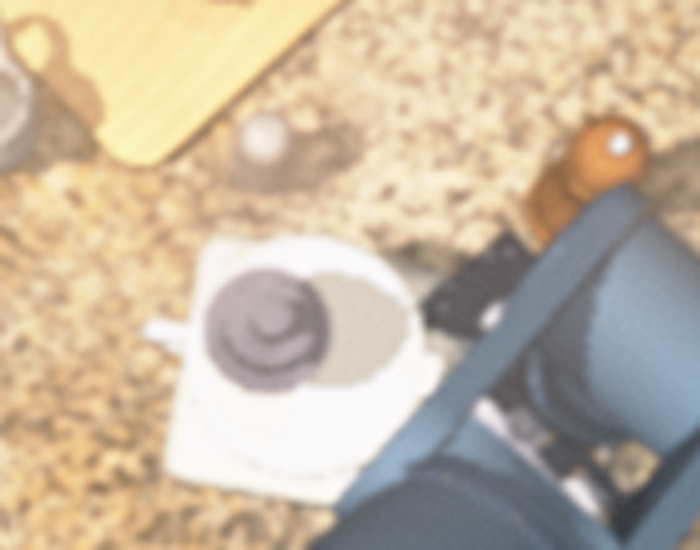

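```bash
python3 - <<'E'
from h import *
import pickle
w,t=pickle.load(open("im10.pkl","rb"))
f=lambda a,b:((a+.5)/7-.5+200,(b+.5)/7-.5+160)
a=onz(w,*f(376,350),.083);b=onz(w,*f(378.5,585),.083);y1=np.arctan2(*(a-b)[[1,0]])
c=np.array([.5073,-.2963])
for n,p in dict(dot1=(22,195),dd=(212,58),tip=(268,40),end=(402,30)).items():
    q=onz(w,*f(*p),.05)[:2]-c;print(n,np.arctan2(q[1],q[0]).round(3),np.linalg.norm(q).round(4))
s,t,w7=pickle.load(open("im7.pkl","rb"))
g=lambda a,b:((a+.5)/8-.5+215,(b+.5)/8-.5+120)
a=onz(w7,*g(337.5,225),.083);b=onz(w7,*g(326,350),.083);y0=np.arctan2(*(a-b)[[1,0]])
print("pointer rest",y0,"now",y1,"turn",y0-y1)
for n,p in dict(off=(342,99),dot1=(461,142),dd=(540,240),end=(565,330)).items():
    q=onz(w7,*g(*p),.05)[:2]-c;print(n,np.arctan2(q[1],q[0]).round(3),np.linalg.norm(q).round(4))
E
```

```text
dot1 0.022 0.0379
dd -0.474 0.0376
tip -0.595 0.0375
end -0.87 0.037
pointer rest 0.53553710648293 now -0.8543070701449142 turn 1.3898441766278442
off 0.53 0.0377
dot1 0.033 0.0377
dd -0.472 0.037
end -0.853 0.0372
```

```bash
python3 - <<'E'
from h import *
st=ctrl.state();print(st["clock"],st["position"],st["force"],st["finger_gap"])
print(ctrl.close_job())
st=ctrl.state();print(st["clock"],st["position"],st["force"],st["finger_gap"])
E
```

```text
20.75 [ 0.50823974 -0.2950596   0.06870853] [5.44063396 6.27434106 2.61172221] 0.010339906047961811
the job is handed in; nothing more can be done
None
the job is handed in; nothing more can be done
```

I handed the job in at 20.75 s with both pushers in and the fingers holding the dial at the end of pulse. `close_job` gave no verdict, so the checks below are my own measurements.

- **Wide pusher:** I lowered it into the feed tube until the rim pushed back with about 9 N. Afterwards its flange measured at (0.5375, -0.124), within 2 mm of the measured tube centre.
- **Slim pusher:** I lowered it into the wide one until its disc pushed back with about 15 N, then let go. From the gripper heights, its origin is about 4.5 mm above the wide pusher's (home is 4 mm). The top view shows the two concentric.
- **Dial:** I gripped the bar at 45 N and turned it clockwise. The pointer measured 1.39 rad from rest and lines up with the end of the pulse mark.
- **Bystanders:** The salt shaker and pepper mill looked unmoved in the last top view. In that view the jug was only partly in frame and I did not re-measure it. I last saw the spoon, still in place, before the dial was turned, and the arm did not go near it after that.

**Not fully explained:**
- At the end the wrist showed about 8 N of sideways force, probably from gripping the dial a millimetre or so off centre.
- The measured twisting moment fell from 0.24 to 0.14 N m over the last 0.05 rad, where I expected it to rise. I relied on the pointer position instead.

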